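Hang up the wash basket and put the soap on its mat

ROBOT

A 6-joint arm with a two-finger parallel gripper is mounted at the origin on the work surface. World frame = base frame: x ahead of the robot, y to its left, z up, the work surface at z = 0. Lengths are in m, angles in rad, forces in N, time in s.
With the tool pointing down it reaches from about 0.275 to 0.75 m from the base axis. Payload 10.2 kg.
Tool frame: the origin (TCP) lies on the centre line of the jaws, within the pads' length; the fingertips stand 17 mm ahead of it and the grasp point (between the pads) lies 2 mm behind it; z points along the fingers, y is the line along which they close (so a half turn about z gives the same grasp; the last joint's range is limited). The gripper opens to 85 mm and grips with 20 to 120 N. Pads are 22 mm wide; open, the fingers measure 114 mm over their backs; the gripper's body (76 mm by 85 mm) begins 54 mm behind the grasp point. The pads swing forward as they close: fully open they stand 13 mm farther back than shut.
Start: joints at [0.919, 0.313, 1.498, -0, 1.331, -0.223], TCP at [0.218, 0.477, 0.248] pointing down, gripper open.
Joint ranges: [-2.94, 2.94], [-0.97, 2.17], [0.19, 2.56], [-1.23, 4.37], [0.02, 3.11], [-2.88, 2.88]. Speed limits (rad/s): [2.39, 2.39, 3.01, 3.14, 3.14, 3.14].

INTERFACE

Orientations are given as a unit quaternion [w, x, y, z].
In Python, from bench import env gives the robot as it stands.
- The arm moves only by the tool send_rows, never from a script. Its arguments are lists of equal length, an entry for each row: "dp": the shift along the world's x, y, z as a fraction of full scale, a list of three; "twist": the turn about the world's z as a fraction of full scale. A call has exactly 8 rows; each row is the pose to reach, as a shift and turn from the pose commanded when the call began, turning the shorter way round; what a row does not reach only later rows make up. Full scale, the value 1, is 0.2 m for a shift and pi rad for a turn. A row lasts 1/8 s, in which the tool goes at most 62.5 mm and 10.7 degrees, less where a joint would pass 70% of its speed; a pose out of reach is approached as far as the arm can. A call with a number of a shift or a turn outside -1 to 1 is refused whole. A call with a gripper value outside its range is refused whole. "jaw" is the finger opening in mm, from 0 to 85.4, set as the call begins (left out, the last holds). The fingers move at their own pace and stop on an object; "grip_force" is the grip in N (left out, the last holds). Time passes only in rows, so rows that repeat a pose let the fingers close, or fill a call up. It gives the time, the measured TCP pose, the force, the opening and the grip force at its end, in the units of the state.
- env.observe(): the state, without advancing time (a new reading comes with each control period).
- env.get_image(name): name is "scene" or "top" or "wrist"; returns (picture, depth): 480x640x3 uint8, red, green, blue; 480x640 float32, m along the optical axis (not along the pixel's ray), 0 where there is no reading.
- env.camera_params(name): a dict with "mtx" (3x3 intrinsics, pixels), "dist_coeffs" ([k1, k2, p1, p2, k3] as OpenCV has them; the pictures are not rectified), "extrinsics" (4x4, takes a point from camera to world coordinates); the wrist camera has in their place "hand_eye" (4x4, takes a point from camera to tool coordinates, whose origin is the TCP and whose axes are the flange's). Camera axes: x right, y up, looking along -z (the intrinsics and any distortion apply to the point x, -y, -z); pixel columns grow to the right and rows downward; lengths in m; the calibration is good to about 2 mm. A picture is of the moment at which its call begins: read the wrist's pose just before it. camera_params takes no time and is no camera call.
- env.sign_off(): hands the job in; it is judged then, once.
The state is a dict: "time_s": time; "q": joint angles; "qvel": joint speeds; "joint_torque": joint torques, N m; "position": TCP position; "tcp_rot": TCP orientation; "contact_force": force on the tool from outside, world axes, zero at the start; "wrist_torque": the same for the moment, N m; "finger_gap": finger opening in m; "gripper_force": force on a finger pad.
Only numpy, scipy, OpenCV 4.12 (cv2) and the standard library are available. Lean on these libraries where they do the work, as an engineer would, in place of code of your own. Each camera call takes 0.05 s, during which the arm holds its last target. There are 200 camera calls.

TASK

Tidy the washstand: pick the wash basket up off the grey mat by its handle and hang it level on both prongs of the chrome double hook, with the nail brush still inside. Then stand the blue soap dispenser upright in the middle of the freed mat, setting it down rather than dropping it. Do not knock the dispenser over, and leave the tumbler, soap dish, mouthwash and cream jar where they are.

Things in the scene. Friction and masses are not known exactly. Their poses are not given: they have to be found in the camera images.
- basket: Loose brown woven basket, open on top, 92 (x) by 142 (y) by 50 mm high, 0.28 kg, standing on the mat. Origin: centre of underside, z up. A rigid arched handle of 10 mm dark bar spans it along y at x = 0: legs at y = +-67.5 mm up to a level bar (straight for y within +-55 mm), centre line 130 mm above the underside. Opening between rim and bar: 75 mm high, 125 mm wide. Symmetric by half a turn.
- basket_grip (a point): Middle of the handle's top bar, on its centre line, 130 mm above the basket's underside; axes as the basket's. Here a light flat-sided wooden sleeve, 14 (x) by 50 (y) by 18 mm (z), is the place to grip (from above, fingers closing along the basket's x).
- nail_brush: Loose wooden nail brush, 36 by 85 by 26 mm, lying in the basket along its y axis. Origin: centre of its underside.
- stand: Fixed chrome double-hook stand. Origin on the counter below the hook seat, z up. Base plate 150 by 150 by 12 mm, centred at x = +45 mm. A 16 mm post at x = +90 mm carries a 10 mm crossbar along y (y = +-40 mm) at 190 mm height. From its ends two 8 mm prongs run towards -x at y = +-40 mm, falling to z = 170 mm at x = 0, then turn up to tips at x = -25 mm, z = 192 mm (top 198 mm, the highest part).
- hook_seat (a point): Where the middle of the handle bar (its centre line) lies once hung in the bends of both prongs: midway between them, 180 mm above the counter. Axes as the stand's: the hung bar lies along y, the tips point to -x. Enter from the -x side, prongs passing through the opening between handle bar and basket rim, bar above the tips, then lower it into the bends.
- dispenser: Loose blue soap dispenser with a white pump, about 0.25 kg: round body 56 mm across, straight sides up to 82 mm height, then a shoulder; collar 26 mm across to 96 mm; pump head to 109 mm with a short spout reaching 22 mm to the dispenser's -x. Origin: centre of its underside; z up.
- mat: Thin grey rectangular mat fixed on the counter, 130 (x) by 170 (y) by 4 mm. Origin: centre of its underside (on the counter); its top is 4 mm higher. The basket stands on it at the start.
- tumbler: Loose terracotta-red tumbler with toothbrushes, 72 mm across, cup 85 mm high, brushes up to 165 mm. Origin: centre of its underside. Leave alone.
- soap_dish: Loose white soap dish with a green bar of soap, 70 by 110 by 34 mm. Origin: centre of its underside. Leave alone.
- mouthwash: Loose green bottle, 60 mm across, 150 mm high. Origin: centre of its underside. Leave alone.
- cream_jar: Loose orange cream jar with a white cap, 64 mm across, 55 mm high. Origin: centre of its underside. Leave alone.
Mind the look-alikes: they are no part of the job. Several things have the shape of the dispenser; the one meant has the colours described above.

How it is judged:
On the way, in this order (a step that is already met when the one before it is completed fails the run):
1. the basket hangs by its handle bar in both prongs of the hook, let go, with the nail brush inside (x of basket_grip in the frame of hook_seat between -0.015 and 0.02 m and y of basket_grip in the frame of hook_seat between -0.02 and 0.02 m and z of basket_grip in the frame of hook_seat between -0.006 and 0.008 m and angle between basket's own z axis and vertical below 0.26 rad and contact force between basket and stand above 1 N and contact force between basket and the fingers below 0.2 N and linear speed of basket below 0.05 m/s and x of nail_brush in the frame of basket between -0.05 and 0.05 m and y of nail_brush in the frame of basket between -0.075 and 0.075 m and z of nail_brush in the frame of basket between -0.002 and 0.045 m), for 0.3 s.
2. the dispenser stands upright in the middle of the mat, let go (horizontal distance between dispenser and mat below 0.025 m and angle between dispenser's own z axis and vertical below 0.1 rad and z of dispenser in the frame of mat between 0.001 and 0.009 m and contact force between dispenser and the fingers below 0.2 N and linear speed of dispenser below 0.03 m/s), for 0.3 s.
At the end, for the whole second after the job is handed in: Basket hangs still and released, handle bar in both prongs' bends (mid-bar -15 to +20 mm fore-aft, 20 mm sideways, -6 to +8 mm in height of the seat; within 15 degrees of level), nail brush inside; dispenser stands still, released, upright on the mat, within 25 mm of its centre (all of step 1 and all of step 2); the robot touches nothing.
It fails at once if the dispenser is knocked over (tipped more than 35 degrees) (angle between dispenser's own z axis and vertical above 0.6 rad).
It fails at once if the dispenser is dropped or thrown (let go more than 20 mm above the mat) (height (world z) of dispenser above 0.024 m and contact force between dispenser and the fingers below 0.05 N).
It fails at once if the tumbler, soap dish, mouthwash or cream jar is moved by more than 30 mm or tipped (distance of any of tumbler, soap_dish, mouthwash, cream_jar from where it was at the start of the episode above 0.03 m or angle between any of tumbler, soap_dish, mouthwash, cream_jar's own z axis and vertical above 0.4 rad).
It also fails if it takes over 64 s, if anything falls off the work surface, if the arm or the gripper's body presses on something with over 40 N, if the wrist force passes 120 N, or if a joint passes its speed limit or range.

## Working session

There is one attempt and no reset: what is moved stays moved. The work goes in short steps, Python scripts to look and compute and a tool call to move; the robot and the scene stay as the last step left them, time stands still between calls to the robot, and variables do not carry over. Pictures are saved under pics/ and viewed, at most 10 in all, crops included, and the job is handed in when it is done.

Besides the shell and the picture viewer there is one more tool, called after "Call:" as name(argument=value, ...), one argument or row to a line, values as JSON. send_rows: Moves the arm, as the interface text tells. Shift numbers are shares of 0.2 m and turn numbers shares of pi rad, none past 1 either way. Its arguments: {"type":"object","properties":{"dp":{"type":"array"},"twist":{"type":"array"},"jaw":{"type":"number"},"grip_force":{"type":"number"}},"required":["dp","twist"]}

```bash
ls; mkdir -p pics
cat > h.py <<'E'
import numpy as np, cv2
from bench import env
def grab(n,f):
    im,d=env.get_image(n); cv2.imwrite(f'pics/{f}.png',im[:,:,::-1]); np.savez(f'pics/{f}.npz',im=im,d=d); return im,d
def px2w(n,u,v,d,E=None):
    p=env.camera_params(n); K=np.array(p["mtx"],float); D=np.array(p["dist_coeffs"],float)
    uv=cv2.undistortPoints(np.stack([u,v],-1).reshape(-1,1,2).astype(float),K,D).reshape(-1,2)
    d=np.ravel(d); P=np.c_[uv[:,0]*d,-uv[:,1]*d,-d]
    E=np.array(p["extrinsics"]) if E is None else E
    return P@E[:3,:3].T+E[:3,3]
def cloud(n,f):
    z=np.load(f'pics/{f}.npz'); d=z['d']; v,u=np.mgrid[:480,:640]
    return px2w(n,u.ravel(),v.ravel(),d.ravel()).reshape(480,640,3),z['im'],d
E
python3 - <<'E'
from h import *
for n in("top","scene"): grab(n,n)
s=env.observe(); print(s)
for n in("top","scene","wrist"): print(env.camera_params(n))
E
```

```text
pics
{'time_s': 0.1, 'q': array([ 9.18616016e-01,  3.13416263e-01,  1.49837164e+00,  1.31454495e-05,
        1.33102056e+00, -2.23448418e-01]), 'qvel': array([ 0.00100509, -0.00304432, -0.00178648, -0.00037636, -0.00034189,
        0.00061457]), 'joint_torque': array([ 1.53170855e-03, -4.12907052e+01, -2.60141069e+01, -1.94549266e-04,
        3.04886271e-03,  3.22801114e-06]), 'position': array([0.21814784, 0.4772926 , 0.24777697]), 'tcp_rot': array([-2.63509051e-04,  2.12729420e-01,  9.77110958e-01, -5.47859976e-04]), 'contact_force': array([-0.43390945, -0.20929796,  0.15533159]), 'wrist_torque': array([ 0.01223635, -0.06946563, -0.01796172]), 'gripper_force': 0.0, 'finger_gap': 0.0852572601144829}
{'mtx': array([[533.41721251,   0.        , 316.67619511],
       [  0.        , 533.41721251, 243.18731799],
       [  0.        ,   0.        ,   1.        ]]), 'dist_coeffs': array([0.04732228, 0.        , 0.        , 0.        , 0.        ]), 'extrinsics': array([[-0.01040277,  0.98559373, -0.1688099 ,  0.31840718],
       [-0.99981119, -0.01302293, -0.01442166, -0.01353487],
       
[... 534 characters left out ...]
167,  0.77528549,  1.15061232],
       [ 0.        ,  0.        ,  0.        ,  1.        ]])}
{'mtx': array([[393.73886738,   0.        , 331.23527812],
       [  0.        , 393.73886738, 233.70211112],
       [  0.        ,   0.        ,   1.        ]]), 'dist_coeffs': array([-0.08307636,  0.        ,  0.        ,  0.        ,  0.        ]), 'hand_eye': array([[-3.16311989e-04,  9.50679877e-01,  3.10173615e-01,
         8.00752677e-02],
       [ 9.99999464e-01,  6.06604908e-04, -8.39450061e-04,
         6.84437575e-04],
       [-9.86201118e-04,  3.10173183e-01, -9.50679559e-01,
        -1.25595310e-01],
       [ 0.00000000e+00,  0.00000000e+00,  0.00000000e+00,
         1.00000000e+00]])}
```

View pics/top.png

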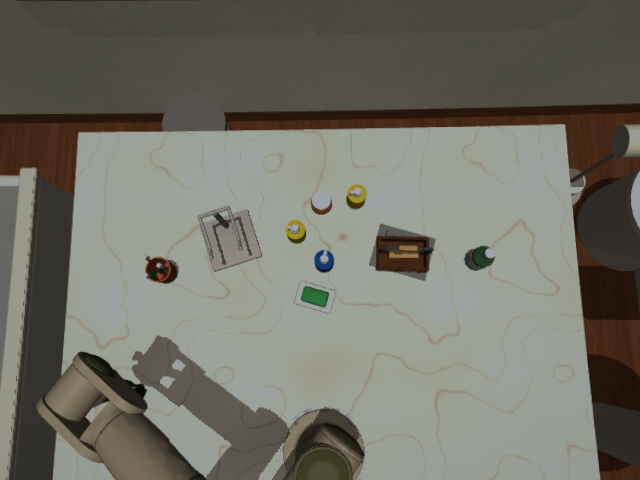

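View pics/scene.png

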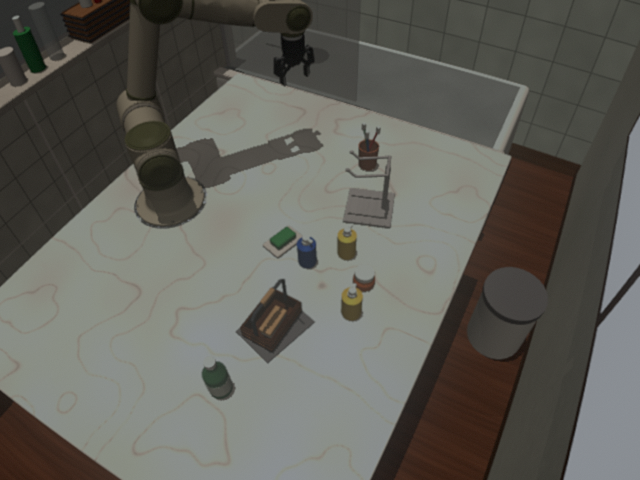

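The top view shows the basket at about (403,254), the stand at (230,238), the blue dispenser at (324,261), and the mat's visible corners near (380,226), (434,237), (424,278). I'll enlarge it to read points.

Run:
```python
from h import *
im=cv2.imread('pics/top.png')
a=cv2.resize(im[195:280,190:270],None,fx=5,fy=5,interpolation=cv2.INTER_CUBIC)
b=cv2.resize(im[215:300,365:445],None,fx=5,fy=5,interpolation=cv2.INTER_CUBIC)
cv2.imwrite('pics/c1.png',np.clip(np.hstack([a,b])*1.4,0,255).astype(np.uint8))
C,I,d=cloud('top','top')
def obj(u0,u1,v0,v1,zl,zh,f=None):
    P=C[v0:v1,u0:u1].reshape(-1,3); c=I[v0:v1,u0:u1].reshape(-1,3).astype(int)
    m=(P[:,2]>zl)&(P[:,2]<zh)
    if f: m&=f(c)
    return P[m]
for n,a in dict(table=(330,370,300,340,-.1,.1),handle=(370,440,230,265,.11,.16),standtop=(190,265,200,275,.15,.25),disp=(310,338,245,275,.06,.2),dish=(290,340,275,315,.015,.1),jar=(308,335,188,216,.03,.1),y1=(283,308,218,245,.06,.2),y2=(345,370,180,210,.06,.2),tumb=(140,180,250,285,.06,.2),mouth=(460,500,240,275,.08,.2)).items():
    P=obj(*a); print(n,len(P),P.mean(0).round(3),P.min(0).round(3),P.max(0).round(3)) if len(P) else print(n,0)
P=obj(370,440,230,265,.115,.17)[:,:2]; c=P.mean(0); print('handle PCA',c,np.linalg.svd(P-c)[2][0])
P=obj(370,440,225,285,.04,.07); print('rim rect',cv2.minAreaRect(P[:,:2].astype(np.float32)))
P=obj(190,270,200,275,.006,.03); print('base rect',len(P),cv2.minAreaRect(P[:,:2].astype(np.float32)))
P=obj(370,440,225,285,.115,.17);print(P[:,2].mean())
```

```text
table 1594 [ 0.361 -0.084  0.001] [ 0.305 -0.143 -0.012] [ 0.418 -0.026  0.023]
handle 235 [ 0.547 -0.236  0.139] [ 0.54  -0.308  0.11 ] [ 0.556 -0.166  0.152]
standtop 433 [0.604 0.268 0.187] [0.516 0.203 0.151] [0.658 0.321 0.207]
disp 311 [ 0.524 -0.01   0.09 ] [ 0.498 -0.037  0.064] [0.554 0.017 0.114]
dish 525 [0.426 0.016 0.03 ] [ 0.38  -0.043  0.015] [0.471 0.077 0.045]
jar 321 [ 0.704 -0.004  0.053] [ 0.679 -0.032  0.03 ] [0.736 0.025 0.064]
y1 309 [0.611 0.07  0.089] [0.586 0.044 0.06 ] [0.643 0.096 0.114]
y2 315 [ 0.713 -0.107  0.089] [ 0.688 -0.135  0.062] [ 0.744 -0.08   0.115]
tumb 394 [0.506 0.455 0.104] [0.47 0.42 0.06] [0.541 0.494 0.17 ]
mouth 391 [ 0.526 -0.447  0.115] [ 0.5   -0.483  0.08 ] [ 0.559 -0.426  0.159]
handle PCA [ 0.54712184 -0.23636784] [-0.04598804 -0.99894199]
rim rect ((0.5482891798019409, -0.23819756507873535), (0.14736118912696838, 0.09991413354873657), 87.44387817382812)
base rect 2294 ((0.6101588606834412, 0.27102312445640564), (0.22710877656936646, 0.23870126903057098), 0.179688960313797)
0.13903812792233514
```

View pics/c1.png

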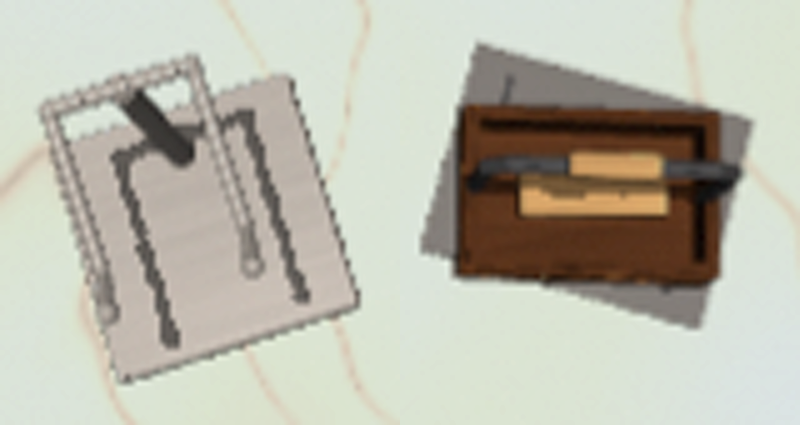

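The crop shows the stand at left: plate corners (292,77), (358,303), (122,382), crossbar ends (45,108)/(195,62), tips (108,313)/(252,265). At right are the mat corners (478,43), (752,120), (698,327), (422,250), the basket rim, and the sleeve (570–664, 152–178). Next I'll intersect these pixels with planes of known height.

```bash
cat >> h.py <<'E'
def ray(n,uv,z,E=None):
    uv=np.array(uv,float); A=px2w(n,uv[:,0],uv[:,1],np.full(len(uv),.5),E); B=px2w(n,uv[:,0],uv[:,1],np.ones(len(uv)),E)
    t=(z-A[:,2])/(B[:,2]-A[:,2]); return A+(B-A)*t[:,None]
E
python3 - <<'E'
from h import *
f=lambda pts,o:[(o[0]+(x-o[2])/5-.4,o[1]+y/5-.4) for x,y in pts]
S=(190,195,0);B=(365,215,400)
def show(n,pts,o,z):
    P=ray('top',f(pts,o),z)[:,:2]; print(n,P.round(4).tolist(),'mean',P.mean(0).round(4)); return P
p=show('plate',[(292,77),(358,303),(122,382)],S,.012); d=p[0]-p[1]; print('yaw',np.degrees(np.arctan2(d[1],d[0])),'len',np.linalg.norm(d),np.linalg.norm(p[1]-p[2]),'centre',(p[0]+p[2])/2)
d=p[2]-p[1]; print('y dir yaw',np.degrees(np.arctan2(-d[0],d[1])))
t=show('tips',[(108,313),(252,265)],S,.196); c=show('cross',[(50,105),(193,65)],S,.193)
d=c.mean(0)-t.mean(0);print('yaw',np.degrees(np.arctan2(d[1],d[0])),np.linalg.norm(d))
for q in(t,c): d=q[0]-q[1];print(np.degrees(np.arctan2(-d[0],d[1])),np.linalg.norm(d))
m=show('mat',[(478,43),(752,120),(698,327),(422,250)],B,.004); d=m[0]-m[1];print(np.degrees(np.arctan2(-d[0],d[1])),np.linalg.norm(d),np.linalg.norm(m[1]-m[2]))
r=show('rim',[(460,105),(718,112),(715,283),(458,275)],B,.054); d=r[0]-r[1]+r[3]-r[2];print(np.degrees(np.arctan2(-d[0],d[1])))
show('sleeve',[(570,152),(664,153),(664,178),(570,178)],B,.143)
E
```

```text
plate [[0.6903, 0.215], [0.5522, 0.1743], [0.5069, 0.3133]] mean [0.5831 0.2342]
yaw 16.432527718829483 len 0.14391191234966186 0.14620710488254213 centre [0.59860294 0.26414309]
y dir yaw 18.051050463912286
tips [[0.5212, 0.283], [0.5456, 0.208]] mean [0.5334 0.2455]
cross [[0.6337, 0.317], [0.6545, 0.2414]] mean [0.6441 0.2792]
yaw 16.923600988361724 0.11570721001247364
18.0603263914961 0.07887923076946807
15.392599821958218 0.07841402693768997
mat [[0.6459, -0.1818], [0.5968, -0.3428], [0.4737, -0.3054], [0.5212, -0.1449]] mean [ 0.5594 -0.2437]
-16.964759025438624 0.16835570522399126 0.12867632352820071
rim [[0.599, -0.1649], [0.5929, -0.3131], [0.4938, -0.3069], [0.5001, -0.1609]] mean [ 0.5464 -0.2364]
-2.418061665300946
sleeve [[0.5558, -0.2148], [0.5546, -0.2655], [0.5409, -0.2649], [0.5416, -0.2143]] mean [ 0.5482 -0.2399]
```

Call:
send_rows(
  dp=[
    [0.05, -0.125, 0],
    [0.1, -0.25, 0],
    [0.15, -0.375, 0],
    [0.2, -0.5, 0],
    [0.25, -0.625, 0],
    [0.3, -0.75, 0],
    [0.35, -0.875, 0],
    [0.4, -1.0, 0],
  ],
  twist=[-0.016, -0.032, -0.048, -0.064, -0.08, -0.096, -0.112, -0.13],
  jaw=85,
)

```text
time_s: 1.1
position: [0.2984, 0.2766, 0.2481]
tcp_rot: [-0.0, 0.407, 0.913, -0.0]
contact_force: [-0.2, -0.7, 0.4]
finger_gap: 0.0848
gripper_force: 0.0
```

Call:
send_rows(
  dp=[
    [0.05, -0.125, 0],
    [0.1, -0.25, 0],
    [0.15, -0.375, 0],
    [0.2, -0.5, 0],
    [0.25, -0.625, 0],
    [0.3, -0.75, 0],
    [0.35, -0.875, 0],
    [0.4, -1.0, 0],
  ],
  twist=[-0.016, -0.032, -0.048, -0.064, -0.08, -0.096, -0.112, -0.13],
)

```text
time_s: 2.1
position: [0.3784, 0.0766, 0.2481]
tcp_rot: [-0.0, 0.584, 0.812, -0.0]
contact_force: [-0.0, -0.3, 0.0]
finger_gap: 0.0851
gripper_force: 0.0
```

Call:
send_rows(
  dp=[
    [0.08, -0.1, 0],
    [0.17, -0.2, 0],
    [0.25, -0.3, 0],
    [0.33, -0.4, 0],
    [0.4, -0.5, 0],
    [0.43, -0.6, 0],
    [0.45, -0.6, 0],
    [0.45, -0.6, 0],
  ],
  twist=[-0.016, -0.032, -0.048, -0.064, -0.08, -0.096, -0.112, -0.117],
)

```text
time_s: 3.1
position: [0.4683, -0.0426, 0.248]
tcp_rot: [-0.0, 0.722, 0.692, -0.0]
contact_force: [-0.4, 0.6, 0.1]
finger_gap: 0.0852
gripper_force: 0.0
```

Call:
send_rows(
  dp=[
    [0.05, -0.125, 0],
    [0.1, -0.25, 0],
    [0.15, -0.375, 0],
    [0.2, -0.5, 0],
    [0.25, -0.625, 0],
    [0.3, -0.75, 0],
    [0.35, -0.875, 0],
    [0.4, -0.98, 0],
  ],
  twist=[0, 0, 0, 0, 0, 0, 0, 0],
)

```text
time_s: 4.1
position: [0.5484, -0.2391, 0.2481]
tcp_rot: [-0.0, 0.722, 0.692, -0.0]
contact_force: [0.2, -0.4, -0.6]
finger_gap: 0.0853
gripper_force: 0.0
```

```bash
cat >> h.py <<'E'
from scipy.spatial.transform import Rotation as R
def wristE():
    s=env.observe(); T=np.eye(4); T[:3,:3]=R.from_quat(np.roll(s['tcp_rot'],-1)).as_matrix(); T[:3,3]=s['position']
    return T@np.array(env.camera_params('wrist')['hand_eye'])
E
python3 - <<'E'
from h import *
E=wristE(); im,d=grab('wrist','w1'); v,u=np.mgrid[:480,:640]; P=px2w('wrist',u.ravel(),v.ravel(),d.ravel(),E)
np.save('pics/w1E.npy',E)
c=im.reshape(-1,3).astype(int)
m=(P[:,2]>.128)&(P[:,2]<.16)&(abs(P[:,0]-.548)<.05)&(P[:,1]<-.15)&(P[:,1]>-.32)
w=m&(c[:,0]-c[:,2]>40)
for n,k in(('bar',m),('wood',w)): print(n,k.sum(),P[k].mean(0),np.percentile(P[k],[1,99],axis=0).round(4).tolist())
b=P[m&~w]; print(np.polyfit(b[:,1],b[:,0],1))
q=P[w&(P[:,2]>.14)];print('top',q.mean(0),cv2.minAreaRect(q[:,:2].astype(np.float32)))
print(env.observe()['position'])
E
```

```text
bar 3622 [ 0.54973135 -0.22766361  0.13948475] [[0.5424, -0.2975, 0.1289], [0.5566, -0.1696, 0.1441]]
wood 1259 [ 0.54876415 -0.23378874  0.14271183] [[0.543, -0.2579, 0.1401], [0.5549, -0.2113, 0.1444]]
[0.04151474 0.55956258]
top [ 0.54876376 -0.23413471  0.14278864] ((0.549843966960907, -0.23506546020507812), (0.04752605780959129, 0.01314898207783699), 87.19607543945312)
[ 0.54892119 -0.24119399  0.24768935]
```

View pics/w1.png

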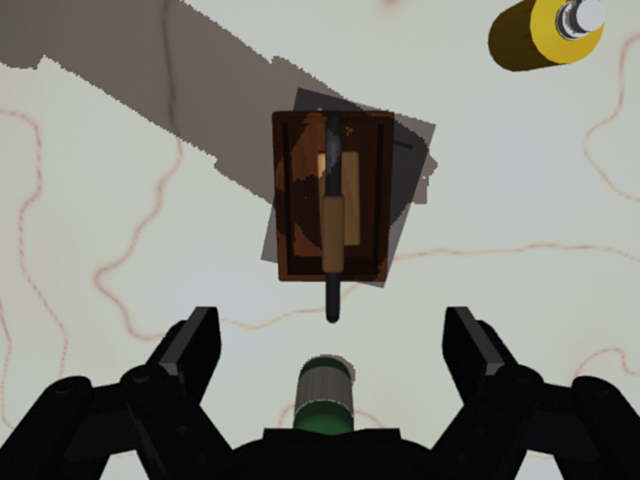

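The wrist view shows the sleeve at about (333,235), centred between the jaws and in line with them. I'll go down and grip.

Call:
send_rows(
  dp=[
    [0, 0.015, -0.08],
    [0, 0.015, -0.16],
    [0, 0.015, -0.24],
    [0, 0.015, -0.32],
    [0, 0.015, -0.4],
    [0, 0.015, -0.48],
    [0, 0.015, -0.55],
    [0, 0.015, -0.58],
  ],
  twist=[0, 0, 0, 0, 0, 0, 0, 0],
)

```text
time_s: 5.15
position: [0.5481, -0.2354, 0.1312]
tcp_rot: [-0.001, 0.722, 0.692, -0.0]
contact_force: [0.6, 0.1, 0.4]
finger_gap: 0.0848
gripper_force: 0.0
```

Call:
send_rows(
  dp=[
    [0, 0, 0],
    [0, 0, 0],
    [0, 0, 0],
    [0, 0, 0],
    [0, 0, 0],
    [0, 0, 0],
    [0, 0, 0],
    [0, 0, 0],
  ],
  twist=[0, 0, 0, 0, 0, 0, 0, 0],
  jaw=5,
  grip_force=60,
)

```text
time_s: 6.15
position: [0.5485, -0.2357, 0.1326]
tcp_rot: [0.0, 0.722, 0.692, 0.0]
contact_force: [2.1, 0.1, 3.8]
finger_gap: 0.0128
gripper_force: 60.4
```

Call:
send_rows(
  dp=[
    [0, 0, 0],
    [0, 0, 0.03],
    [0, 0, 0.1],
    [0, 0, 0.2],
    [0, 0, 0.3],
    [0, 0, 0.4],
    [0, 0, 0.5],
    [0, 0, 0.6],
  ],
  twist=[0, 0, 0, 0, 0, 0, 0, 0],
)

```text
time_s: 7.15
position: [0.5479, -0.2354, 0.2534]
tcp_rot: [-0.0, 0.722, 0.692, -0.0]
contact_force: [0.1, -0.3, -3.1]
finger_gap: 0.013
gripper_force: 59.5
```

Call:
send_rows(
  dp=[
    [0, 0, 0.08],
    [-0.02, 0.06, 0.16],
    [-0.05, 0.15, 0.25],
    [-0.1, 0.27, 0.25],
    [-0.15, 0.39, 0.25],
    [-0.2, 0.51, 0.25],
    [-0.25, 0.63, 0.25],
    [-0.3, 0.75, 0.25],
  ],
  twist=[0, 0, 0.006, 0.012, 0.018, 0.024, 0.03, 0.036],
)

```text
time_s: 8.15
position: [0.4873, -0.0836, 0.303]
tcp_rot: [0.0, 0.681, 0.732, 0.0]
contact_force: [-0.0, -0.3, -3.3]
finger_gap: 0.0128
gripper_force: 59.5
```

Call:
send_rows(
  dp=[
    [-0.03, 0.12, 0],
    [-0.06, 0.24, 0],
    [-0.09, 0.36, 0],
    [-0.12, 0.48, 0],
    [-0.15, 0.6, 0],
    [-0.18, 0.72, 0],
    [-0.18, 0.84, 0],
    [-0.18, 0.96, 0],
  ],
  twist=[0.006, 0.012, 0.018, 0.024, 0.03, 0.036, 0.042, 0.048],
)

```text
time_s: 9.15
position: [0.4512, 0.108, 0.303]
tcp_rot: [0.0, 0.624, 0.782, 0.0]
contact_force: [0.2, 0.4, -3.2]
finger_gap: 0.0131
gripper_force: 59.5
```

Call:
send_rows(
  dp=[
    [0, 0.12, 0],
    [0, 0.24, 0],
    [0, 0.36, 0],
    [0, 0.45, -0.05],
    [0, 0.52, -0.15],
    [0, 0.57, -0.28],
    [0, 0.57, -0.38],
    [0, 0.57, -0.42],
  ],
  twist=[0.006, 0.012, 0.018, 0.024, 0.024, 0.024, 0.024, 0.024],
)

```text
time_s: 10.15
position: [0.4513, 0.2207, 0.2171]
tcp_rot: [-0.001, 0.594, 0.804, -0.001]
contact_force: [-0.1, 0.8, -2.6]
finger_gap: 0.0128
gripper_force: 59.5
```

Run:
```python
from h import *
grab('top','t2'); grab('scene','s2')
a=cv2.imread('pics/t2.png')[170:300,165:325]; b=cv2.imread('pics/s2.png')[100:260,280:440]
cv2.imwrite('pics/c2.png',np.vstack([cv2.resize(a,(400,325),interpolation=cv2.INTER_CUBIC)[:300],cv2.resize(b,(300,300),interpolation=cv2.INTER_CUBIC)[:, :] if 0 else cv2.copyMakeBorder(cv2.resize(b,(300,300),interpolation=cv2.INTER_CUBIC),0,0,0,100,0)]))
s=env.observe();print(s['position'],s['tcp_rot'],s['finger_gap'],s['contact_force'])
C,I,d=cloud('top','t2')
P=C[180:290,190:300].reshape(-1,3)
```

```text
[0.45182086 0.22050968 0.21784788] [-4.23359179e-04  5.94616647e-01  8.04009098e-01 -4.83476987e-04] 0.012970728764120152 [-0.61196103 -0.08881212 -2.24947198]
```

View pics/c2.png

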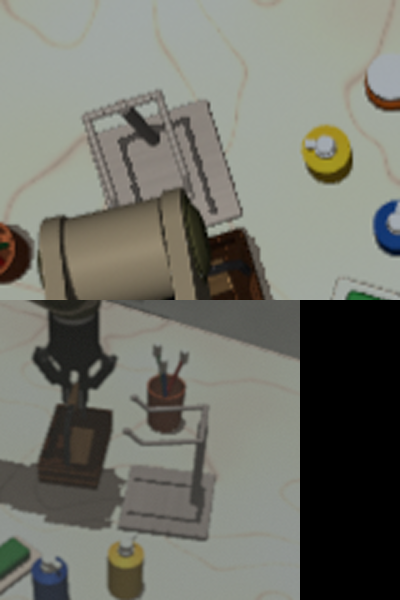

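The wrist tool hides the seat from above, but the scene view shows the basket at about (75,445), level and in line with the hook at (165,405). I'll insert it now.

Call:
send_rows(
  dp=[
    [0.07, 0.021, 0],
    [0.14, 0.043, 0],
    [0.21, 0.064, 0],
    [0.28, 0.085, 0],
    [0.35, 0.107, 0],
    [0.42, 0.128, 0],
    [0.49, 0.15, 0],
    [0.525, 0.16, 0],
  ],
  twist=[0, 0, 0, 0, 0, 0, 0, 0],
)

```text
time_s: 11.25
position: [0.5579, 0.2526, 0.2189]
tcp_rot: [0.0, 0.595, 0.804, 0.0]
contact_force: [-0.2, 0.8, -2.4]
finger_gap: 0.013
gripper_force: 59.5
```

Call:
send_rows(
  dp=[
    [0, 0, 0],
    [0, 0, -0.03],
    [0, 0, -0.06],
    [0, 0, -0.09],
    [0, 0, -0.12],
    [0, 0, -0.14],
    [0, 0, -0.15],
    [0, 0, -0.15],
  ],
  twist=[0, 0, 0, 0, 0, 0, 0, 0],
)

```text
time_s: 12.25
position: [0.5573, 0.2525, 0.1883]
tcp_rot: [-0.0, 0.595, 0.804, -0.0]
contact_force: [-0.8, 0.4, -4.0]
finger_gap: 0.0129
gripper_force: 59.5
```

Run:
```python
from h import *
E=wristE(); im,d=grab('wrist','w2'); np.save('pics/w2E.npy',E)
im2,_=grab('scene','s3'); b=cv2.resize(im2[120:240,320:420,::-1],(400,480),interpolation=cv2.INTER_CUBIC)
cv2.imwrite('pics/c3.png',np.hstack([cv2.resize(im[:,:,::-1],(400,300)),b[:300]]) if 0 else np.hstack([cv2.copyMakeBorder(cv2.resize(im[:,:,::-1],(400,300)),0,180,0,0,0),b]))
s=env.observe();print(s['position'],s['contact_force'],s['wrist_torque'])
```

```text
[0.55737338 0.25249722 0.18847999] [-0.27249077 -0.45275121 -3.65833634] [ 0.02872777 -0.00157192 -0.02614501]
```

View pics/c3.png

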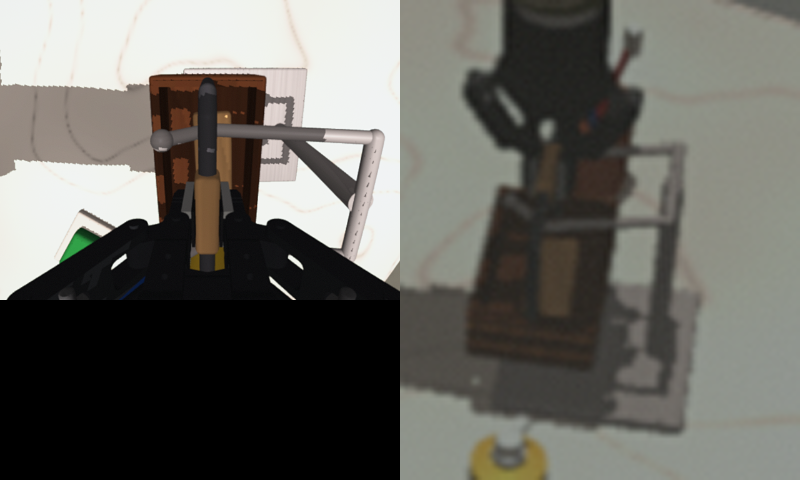

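The wrist crop shows the bar (x≈207) over the prong between the tip (163,140) and the crossbar (375,140), so about 24 mm from the tip, as wanted. I'll lower it.

Call:
send_rows(
  dp=[
    [0, 0, -0.008],
    [0, 0, -0.016],
    [0, 0, -0.024],
    [0, 0, -0.032],
    [0, 0, -0.04],
    [0, 0, -0.045],
    [0, 0, -0.045],
    [0, 0, -0.045],
  ],
  twist=[0, 0, 0, 0, 0, 0, 0, 0],
)

```text
time_s: 13.35
position: [0.5583, 0.2526, 0.1806]
tcp_rot: [0.001, 0.595, 0.804, 0.001]
contact_force: [2.9, 1.0, 6.2]
finger_gap: 0.0129
gripper_force: 60.8
```

It's seated: the vertical force went from -3.7 to +6 N. I'll open the jaws.

Call:
send_rows(
  dp=[
    [0, 0, 0],
    [0, 0, 0],
    [0, 0, 0],
    [0, 0, 0],
    [0, 0, 0],
    [0, 0, 0],
    [0, 0, 0],
    [0, 0, 0],
  ],
  twist=[0, 0, 0, 0, 0, 0, 0, 0],
  jaw=45,
)

```text
time_s: 14.35
position: [0.5573, 0.2525, 0.1793]
tcp_rot: [-0.0, 0.595, 0.804, -0.0]
contact_force: [0.1, -0.8, 0.1]
finger_gap: 0.0451
gripper_force: 0.0
```

Call:
send_rows(
  dp=[
    [0, 0, 0.03],
    [0, 0, 0.1],
    [0, 0, 0.2],
    [0, 0, 0.3],
    [0, 0, 0.4],
    [0, 0, 0.5],
    [0, 0, 0.5],
    [0, 0, 0.5],
  ],
  twist=[0, 0, 0, 0, 0, 0, 0, 0],
)

```text
time_s: 15.35
position: [0.5571, 0.2524, 0.2788]
tcp_rot: [-0.0, 0.595, 0.804, -0.0]
contact_force: [-0.0, 0.1, -0.2]
finger_gap: 0.0451
gripper_force: 0.0
```

Run:
```python
from h import *
E=wristE(); im,d=grab('wrist','w3'); v,u=np.mgrid[:480,:640]; P=px2w('wrist',u.ravel(),v.ravel(),d.ravel(),E)
c=im.reshape(-1,3).astype(int); s=np.array([.557,.252]); a=np.radians(17); Rm=np.array([[np.cos(a),np.sin(a)],[-np.sin(a),np.cos(a)]])
L=np.c_[(P[:,:2]-s)@Rm.T,P[:,2]]
w=(c[:,0]-c[:,2]>40)&(L[:,2]>.178)&(L[:,2]<.21)&(abs(L[:,0])<.04)&(abs(L[:,1])<.06)
print('sleeve top (expect z .189)',w.sum(),L[w].mean(0),np.percentile(L[w],[2,98],axis=0).round(4).tolist())
cv2.imwrite('pics/w3.png',cv2.resize(im[:,:,::-1],(480,360)))
```

```text
sleeve top (expect z .189) 1740 [0.00498831 0.00235115 0.18807391] [[-0.0015, -0.0219, 0.1857], [0.0117, 0.0243, 0.1896]]
```

View pics/w3.png

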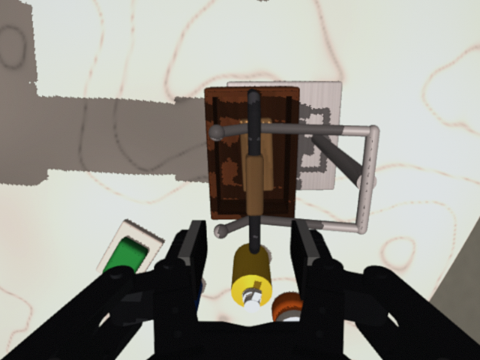

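The basket hangs level in both prongs, bar at (254,95–250) with the prongs passing beneath it and the brush inside. Now I'll move over the dispenser.

Call:
send_rows(
  dp=[
    [0, -0.08, 0],
    [-0.01, -0.2, 0],
    [-0.02, -0.32, 0],
    [-0.04, -0.44, 0],
    [-0.05, -0.56, 0],
    [-0.06, -0.68, 0],
    [-0.07, -0.8, 0],
    [-0.08, -0.92, 0],
  ],
  twist=[-0.02, -0.06, -0.1, -0.14, -0.18, -0.22, -0.26, -0.3],
  jaw=85,
)

```text
time_s: 16.4
position: [0.5408, 0.0668, 0.2789]
tcp_rot: [-0.0, 0.896, 0.443, -0.0]
contact_force: [0.5, -0.0, 0.3]
finger_gap: 0.0851
gripper_force: 0.0
```

Call:
send_rows(
  dp=[
    [-0.01, -0.1, 0],
    [-0.03, -0.2, 0],
    [-0.04, -0.3, 0],
    [-0.06, -0.39, 0],
    [-0.08, -0.39, 0],
    [-0.08, -0.39, 0],
    [-0.08, -0.39, 0],
    [-0.08, -0.39, 0],
  ],
  twist=[-0.04, -0.08, -0.12, -0.16, -0.2, -0.24, -0.267, -0.267],
)

```text
time_s: 17.4
position: [0.5249, -0.0102, 0.279]
tcp_rot: [-0.0, 0.999, 0.042, -0.0]
contact_force: [-0.6, -0.5, 0.5]
finger_gap: 0.085
gripper_force: 0.0
```

Run:
```python
from h import *
E=wristE(); im,d=grab('wrist','w4'); v,u=np.mgrid[:480,:640]; P=px2w('wrist',u.ravel(),v.ravel(),d.ravel(),E)
c=im.reshape(-1,3).astype(int); near=np.hypot(P[:,0]-.525,P[:,1]+.01)<.06
b=near&(c[:,2]-c[:,0]>40)&(P[:,2]>.01)
print(b.sum(),np.percentile(P[b],[1,99],axis=0).round(4).tolist())
for lo,hi in((.02,.05),(.05,.078),(.078,.1)):
    q=P[b&(P[:,2]>lo)&(P[:,2]<hi)]
    A=np.c_[2*q[:,:2],np.ones(len(q))]; x=np.linalg.lstsq(A,(q[:,:2]**2).sum(1),rcond=None)[0]; print(lo,len(q),x[:2],np.sqrt(x[2]+x[0]**2+x[1]**2),np.percentile(q,[1,99],axis=0).round(4).tolist())
w=near&(P[:,2]>.1)&(P[:,2]<.13);print('pump',w.sum(),P[w].mean(0),P[w].max(0))
print(env.observe()['position'])
cv2.imwrite('pics/w4.png',cv2.resize(im[:,:,::-1],(480,360)))
```

```text
2147 [[0.5023, -0.0327, 0.0812], [0.555, 0.0177, 0.0881]]Traceback (most recent call last):
  File "<stdin>", line 8, in <module>
    return _quantile_unchecked(
        a, q, axis, out, overwrite_input, method, keepdims, weights)
    return _ureduce(a,
                    func=_quantile_ureduce_func,
    ...<5 lines>...
                    overwrite_input=overwrite_input,
                    method=method)
    r = func(a, **kwargs)
    result = _quantile(arr,
                       quantiles=q,
    ...<2 lines>...
                       out=out,
                       weights=wgt)
    slices_having_nans = np.isnan(arr[-1, ...])
                                  ~~~^^^^^^^^^
IndexError: index -1 is out of bounds for axis 0 with size 0
```

View pics/w4.png

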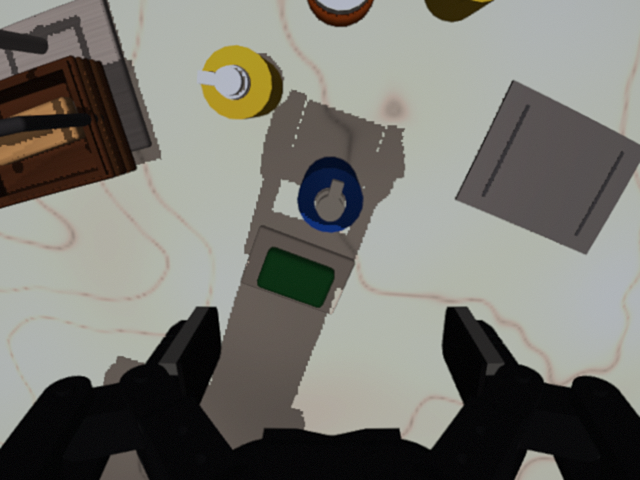

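The dispenser is at (330,195) between the jaws' columns, clear of the yellow one at (238,82), with the soap dish below it at (300,270). The bare mat has corners (514,81), (457,198), (586,254). I'll refine the mat centre and go down.

Run:
```python
from h import *
E=wristE(); P=ray('wrist',[(514,81),(586,254),(457,198)],.004,E); print(P.round(4),P[:2].mean(0)); print(np.linalg.norm(P[0]-P[2]),np.linalg.norm(P[1]-P[2]))
P=ray('wrist',[(330,194)],.082,E);print(P)
```

```text
[[ 0.6458 -0.1778  0.004 ]
 [ 0.4747 -0.3025  0.004 ]
 [ 0.5246 -0.1413  0.004 ]] [ 0.56029166 -0.24015537  0.004     ]
0.12667638303506878 0.16872141180403627
[[ 0.53394619 -0.00711513  0.082     ]]
```

Call:
send_rows(
  dp=[
    [0.01, 0.006, -0.12],
    [0.01, 0.006, -0.25],
    [0.01, 0.006, -0.38],
    [0.01, 0.006, -0.5],
    [0.01, 0.006, -0.6],
    [0.01, 0.006, -0.65],
    [0.01, 0.006, -0.65],
    [0.01, 0.006, -0.65],
  ],
  twist=[0, 0, 0, 0, 0, 0, 0, 0],
)

```text
time_s: 18.45
position: [0.5276, -0.0085, 0.1501]
tcp_rot: [0.0, 0.999, 0.043, 0.001]
contact_force: [-0.8, -0.5, -0.0]
finger_gap: 0.0848
gripper_force: 0.0
```

Call:
send_rows(
  dp=[
    [0, 0, -0.06],
    [0, 0, -0.12],
    [0, 0, -0.18],
    [0, 0, -0.24],
    [0, 0, -0.3],
    [0, 0, -0.36],
    [0, 0, -0.42],
    [0, 0, -0.45],
  ],
  twist=[0, 0, 0, 0, 0, 0, 0, 0],
)

```text
time_s: 19.45
position: [0.5271, -0.0083, 0.0584]
tcp_rot: [-0.0, 0.999, 0.043, -0.0]
contact_force: [-0.8, 0.6, 0.1]
finger_gap: 0.0852
gripper_force: 0.0
```

Call:
send_rows(
  dp=[
    [0, 0, 0],
    [0, 0, 0],
    [0, 0, 0],
    [0, 0, 0],
    [0, 0, 0],
    [0, 0, 0],
    [0, 0, 0],
    [0, 0, 0],
  ],
  twist=[0, 0, 0, 0, 0, 0, 0, 0],
  jaw=40,
  grip_force=40,
)

```text
time_s: 20.45
position: [0.5277, -0.0085, 0.0598]
tcp_rot: [0.0, 0.999, 0.043, 0.001]
contact_force: [0.2, -1.4, 5.2]
finger_gap: 0.0553
gripper_force: 43.2
```

Call:
send_rows(
  dp=[
    [0, 0, 0.02],
    [0, 0, 0.06],
    [0, 0, 0.1],
    [0, 0, 0.15],
    [0, 0, 0.2],
    [0, 0, 0.2],
    [0, 0, 0.2],
    [0, 0, 0.2],
  ],
  twist=[0, 0, 0, 0, 0, 0, 0, 0],
)

```text
time_s: 21.45
position: [0.5271, -0.0083, 0.0989]
tcp_rot: [-0.0, 0.999, 0.043, -0.0]
contact_force: [0.3, -0.4, -1.7]
finger_gap: 0.0551
gripper_force: 42.8
```

Run:
```python
from h import *
E=wristE(); s=env.observe(); im,d=grab('wrist','w5'); v,u=np.mgrid[:480,:640]; P=px2w('wrist',u.ravel(),v.ravel(),d.ravel(),E)
c=im.reshape(-1,3).astype(int); b=(np.hypot(P[:,0]-.527,P[:,1]+.01)<.07)&(c[:,2]-c[:,0]>40)
print(s['position'],b.sum(),np.percentile(P[b],[1,99],axis=0).round(4).tolist())
grab('scene','s5')
b=cv2.imread('pics/s5.png')[160:320,230:390]
cv2.imwrite('pics/c5.png',np.hstack([cv2.resize(im[:,:,::-1],(400,300)),cv2.resize(b,(300,300),interpolation=cv2.INTER_CUBIC)]))
```

```text
[ 0.52709096 -0.00826109  0.09893403] 16715 [[0.5083, -0.033, 0.0525], [0.5557, 0.0188, 0.1273]]
```

View pics/c5.png

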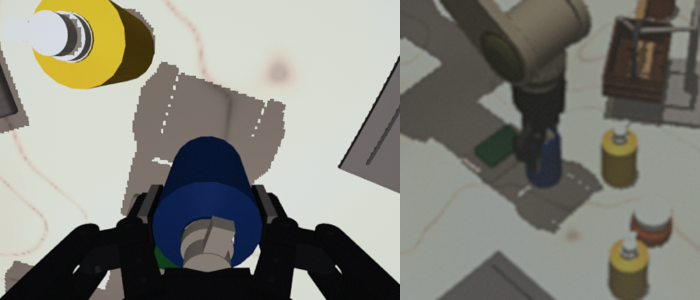

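The dispenser is held upright and is clear of the counter. I'll carry it to the mat centre, about (0.560, -0.242).

Call:
send_rows(
  dp=[
    [0.01, -0.07, 0],
    [0.03, -0.18, 0],
    [0.05, -0.3, 0],
    [0.07, -0.42, 0],
    [0.09, -0.54, 0],
    [0.11, -0.66, 0],
    [0.13, -0.78, 0],
    [0.15, -0.9, 0],
  ],
  twist=[0, 0, 0, 0, 0, 0, 0, 0],
)

```text
time_s: 22.55
position: [0.5575, -0.19, 0.0993]
tcp_rot: [-0.0, 0.999, 0.043, 0.0]
contact_force: [1.2, -0.2, -2.8]
finger_gap: 0.0552
gripper_force: 42.9
```

Call:
send_rows(
  dp=[
    [0.01, -0.1, 0],
    [0.01, -0.2, 0],
    [0.01, -0.27, 0],
    [0.01, -0.27, 0],
    [0.01, -0.27, -0.04],
    [0.01, -0.27, -0.08],
    [0.01, -0.27, -0.12],
    [0.01, -0.27, -0.15],
  ],
  twist=[0, 0, 0, 0, 0, 0, 0, 0],
)

```text
time_s: 23.55
position: [0.5592, -0.242, 0.0685]
tcp_rot: [-0.0, 0.999, 0.043, -0.0]
contact_force: [0.1, -0.7, -2.9]
finger_gap: 0.0551
gripper_force: 43.0
```

Call:
send_rows(
  dp=[
    [0, 0, -0.005],
    [0, 0, -0.01],
    [0, 0, -0.015],
    [0, 0, -0.02],
    [0, 0, -0.025],
    [0, 0, -0.03],
    [0, 0, -0.03],
    [0, 0, -0.03],
  ],
  twist=[0, 0, 0, 0, 0, 0, 0, 0],
)

```text
time_s: 24.55
position: [0.5594, -0.2424, 0.0638]
tcp_rot: [0.0, 0.999, 0.043, 0.0]
contact_force: [-1.8, 1.1, 6.7]
finger_gap: 0.0552
gripper_force: 43.5
```

It's on the mat: the vertical force went from -2.9 to +6.7 N. I'll release and go straight up.

Call:
send_rows(
  dp=[
    [0, 0, 0],
    [0, 0, 0],
    [0, 0, 0],
    [0, 0, 0],
    [0, 0, 0],
    [0, 0, 0],
    [0, 0, 0],
    [0, 0, 0],
  ],
  twist=[0, 0, 0, 0, 0, 0, 0, 0],
  jaw=85,
)

```text
time_s: 25.55
position: [0.5593, -0.2423, 0.0633]
tcp_rot: [0.0, 0.999, 0.043, 0.0]
contact_force: [0.1, 0.4, -1.2]
finger_gap: 0.085
gripper_force: 0.0
```

Call:
send_rows(
  dp=[
    [0, 0, 0.05],
    [0, 0, 0.15],
    [0, 0, 0.25],
    [0, 0, 0.4],
    [0, 0, 0.55],
    [0, 0, 0.7],
    [0, 0, 0.85],
    [0, 0, 1.0],
  ],
  twist=[0, 0, 0, 0, 0, 0, 0, 0],
)

```text
time_s: 26.55
position: [0.5591, -0.2422, 0.2652]
tcp_rot: [0.0, 0.999, 0.043, 0.0]
contact_force: [-0.7, 0.2, 0.4]
finger_gap: 0.085
gripper_force: 0.0
```

Run:
```python
from h import *
E=wristE(); im,d=grab('wrist','w6'); v,u=np.mgrid[:480,:640]; P=px2w('wrist',u.ravel(),v.ravel(),d.ravel(),E)
c=im.reshape(-1,3).astype(int); b=(np.hypot(P[:,0]-.56,P[:,1]+.242)<.07)&(c[:,2]-c[:,0]>40)
print(b.sum(),np.percentile(P[b],[1,99],axis=0).round(4).tolist())
im2,_=grab('scene','s6')
cv2.imwrite('pics/c6.png',np.hstack([cv2.resize(im[:,:,::-1],(400,300)),cv2.resize(im2[120:420,180:580,::-1],(400,300))]))
```

```text
2410 [[0.5339, -0.2669, 0.085], [0.5869, -0.2159, 0.0921]]
```

View pics/c6.png

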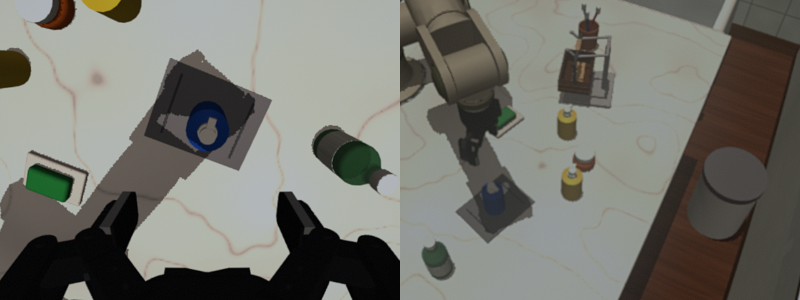

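The dispenser stands upright at the mat's centre (207,125), the basket still hangs on the hook (585,70), and the other things are in their places. I'm handing in.

```bash
python3 -c "
from bench import env
print(env.sign_off())"
```

```text
the job is handed in; nothing more can be done
None
```

I handed the job in at about 27 s: the basket hangs level on both prongs with the nail brush inside, and the blue dispenser stands upright in the middle of the mat, set down rather than dropped; the final pictures show nothing else moved, but sign-off returned no verdict.

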